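Unbolt the pump test box and hold its guard open

ROBOT

A 7-joint arm with a two-finger parallel gripper is mounted at the origin on a cart in front of the work surface, level with it; the furniture and walls round the work are solid. World frame = base frame: x ahead of the robot, y to its left, z up, the work surface at z = 0. Lengths are in mm, angles in rad, forces in N, time in s.
With the tool pointing down it reaches from about 350 to 900 mm from the base axis. Payload 7.2 kg.
Tool frame: the origin (TCP) lies on the mounting face of the last link; the fingertips stand arm.tcp_to_tips ahead of it and the grasp point (between the pads) lies 155 mm ahead of it (arm.tcp_to_tips is the distance from the TCP to the fingertips, in mm); z points along the fingers, y is the line along which they close (so a half turn about z gives the same grasp; the last joint's range is limited). The gripper opens to 85 mm and grips with 20 to 120 N. Pads are 22 mm wide; open, the fingers measure 114 mm over their backs; the gripper's body (76 mm by 85 mm) begins 54 mm behind the grasp point. The pads swing forward as they close: fully open they stand 13 mm farther back than shut.
Start: joints at [1.182, 0.411, -0.013, 1.596, 0.006, 1.134, -0.082], TCP at [197.065, -593.117, 404.697] pointing down, gripper open.
Joint ranges: [-2.95, 2.95], [-0.29, 1.99], [-1.47, 1.44], [0.14, 2.54], [-1.03, 4.17], [0.13, 1.85], [-2.86, 2.86]. Speed limits (rad/s): [2.39, 2.39, 3.01, 3.01, 3.14, 3.14, 3.14].

INTERFACE

Orientations are given as a unit quaternion [w, x, y, z].
In Python, from rig import arm gives the robot as it stands.
- The arm moves only by the tool jog_arm, never from a script. Its argument "steps" is a list of rows, each a list of 7 numbers: the shift along the tool's x, y, z in mm, then the turn, a rotation vector about the tool's x, y, z in degrees, then the gripper command: -1 is shut, 1 is fully open, values between are in proportion. A call has 1 to 10 rows; each row shifts and turns the commanded pose from where the row before left it, along the tool's axes as they then stand; what a row does not reach is not made up. A row lasts 1/10 s, in which the tool goes at most 50 mm and 8.59 degrees, less where a joint would pass 70% of its speed; a pose out of reach is approached as far as the arm can. A call with a gripper value outside its range is refused whole. The fingers move at their own pace and stop on an object; "newtons" is the grip in N (left out, the last holds). Time passes only in rows, so rows that do not move let the fingers close. It gives the time, the measured TCP pose, the force, the opening and the grip force at its end, in the units of the state.
- arm.state(): the state, without advancing time (a new reading comes with each control period).
- arm.camera(name): name is "scene" or "top" or "wrist"; returns (picture, depth): 384x512x3 uint8, red, green, blue; 384x512 float32, mm along the optical axis (not along the pixel's ray), 0 where there is no reading.
- arm.camera_params(name): a dict with "camera_matrix" (3x3 intrinsics, pixels), "rvec" (rotation vector, rad) and "tvec" (3), from world to camera coordinates, as OpenCV has them; the wrist camera has in their place "T_tool_cam" (4x4, takes a point from camera to tool coordinates, whose origin is the TCP and whose axes are the flange's). Camera axes: x right, y down, z forward; pixel columns grow to the right and rows downward; lengths in mm; the calibration is good to about 2 mm. The wrist camera is an equidistant fisheye: a pixel r from the principal point sees the ray r / f radians off the axis. A picture is of the moment at which its call begins: read the wrist's pose just before it. camera_params takes no time and is no camera call.
- arm.finish_job(): hands the job in; it is judged then, once.
The state is a dict: "time": time; "qpos": joint angles; "dq": joint speeds; "tau": joint torques, N m; "tool_pos": TCP position; "tool_rot": TCP orientation; "force": force on the tool from outside, world axes, zero at the start; "moment": the same for the moment, N m; "opening": finger opening in mm; "gripper_force": force on a finger pad.
Only numpy, scipy, OpenCV 4.12 (cv2) and the standard library are available. Lean on these libraries where they do the work, as an engineer would, in place of code of your own. Each camera call takes 0.05 s, during which the arm holds its last target. There are 200 camera calls.

TASK

I need both hands on the pump in the test box. Draw the sliding bolt on its guard right back, then raise the guard by the black knob on its front edge to 60 degrees from shut and keep holding it there: it is sprung and would drop shut, so never let it slam. Finish while still holding the knob with the guard still at 60 degrees, and leave the screwdriver, the spare valve and the hex key beside the box where they are.

Things in the scene. Friction and masses are not known exactly. Their poses are not given: they have to be found in the camera images.
- test_box: Pump test box: open grey steel box with a pump inside, 170 mm deep (x), 230 wide (y), rim 76 high, fixed to the worktop. Origin: centre of its footprint; x from front to back (hinge side), y to its left, z up. Gauge and switch on the front stand out 12 mm. Shut guard: level, 8 mm thick, top 85 mm above the worktop. A steel keeper on the right wall near the front rises 19 mm above the guard.
- guard (a joint): Angle of the guard (aluminium frame with clear pane, hinged at the back), rad: 0 = shut and level, grows as its front rises, stop at 1.5. About 0.45 kg; weight and a spring pull it shut from any angle (about 2 to 5 N at the knob). With the bolt in its keeper it barely lifts, about 0.01 rad.
- guard_hinge (a point): Point on the guard's hinge axis, midway along it, at the box's rear upper edge: 85 mm behind the box's origin, 81 mm above the worktop. The axis runs along the box's y. Axes as the box.
- guard_grip (a point): Centre of the guard's black knob: a barrel 26 mm in diameter, 44 mm long, on a 10 mm stem straight out from the middle of the guard's front edge, its length along the guard's x. Centre 42 mm in front of that edge, 212 mm from the hinge axis, 81 mm above the worktop when shut. Free space all round; pinched on its left and right sides it swivels in the fingers. Axes turn with the guard.
- bolt (a joint): Travel of the sliding bolt, m: 0 = fully in the keeper, 0.025 = drawn right back against its stop; the guard is free from about 0.012. Slides along the box's +y (to the box's left) with about 2 N of friction and stays where it is left.
- bolt_grip (a point): Point to pinch on the bolt's upright steel pin, 12 mm in diameter, on the guard near its front right corner: on the pin's axis, 3 mm below its top, 37 mm above the guard's top (122 mm above the worktop). Two guides, 31 mm to its right and 57 mm to its left with the bolt shut, stand 15 mm above the guard: keep fingertips 16 mm above the guard. Axes turn with the guard.
- screwdriver: Bystander: yellow-handled screwdriver, 188 mm long, lying on the worktop to the right of the box. Origin: centre of its underside. Leave it alone.
- spare_valve: Bystander: spare solenoid valve, 46x48x58 mm, standing on the worktop to the left of the box. Origin: centre of its underside. Leave it alone.
- hex_key: Bystander: hex key, 34x92x5 mm, lying on the worktop to the left of the box. Origin: centre of its underside. Leave it alone.

How it is judged (in metres and radians):
On the way:
1. the bolt is drawn back by at least 20 mm while the guard is still shut (value of joint bolt above 0.02 m and value of joint guard below 0.1 rad), for 0.1 s.
At the end, for the whole second after the job is handed in: The guard stands still at 60 degrees from shut, give or take 6 degrees, the fingers hold it by its front knob, and the bolt is still drawn back by at least 20 mm (value of joint guard between 0.942 and 1.152 rad and velocity of joint guard between -0.1 and 0.1 rad/s and contact force between the fingers and guard above 1 N and distance between the grasp point and guard_grip below 0.045 m and value of joint bolt above 0.02 m); the arm keeps its last pose, push and grip.
It fails at once if the guard is let slam: it falls towards shut faster than 1.5 rad/s while more than 15 degrees open (velocity of joint guard below -1.5 rad/s and value of joint guard above 0.26 rad).
It fails at once if the screwdriver is moved by more than 20 mm (distance of screwdriver from where it was at the start of the episode above 0.02 m).
It fails at once if the spare valve is moved by more than 20 mm (distance of spare_valve from where it was at the start of the episode above 0.02 m).
It fails at once if the hex key is moved by more than 20 mm (distance of hex_key from where it was at the start of the episode above 0.02 m).
It also fails if it takes over 58 s, if anything falls off the work surface, if the arm or the gripper's body presses on something with over 40 N, if the wrist force passes 120 N, or if a joint passes its speed limit or range.

## Working session

There is one attempt and no reset: what is moved stays moved. The work goes in short steps, Python scripts to look and compute and a tool call to move; the robot and the scene stay as the last step left them, time stands still between calls to the robot, and variables do not carry over. Pictures are saved under pics/ and viewed, at most 10 in all, crops included, and the job is handed in when it is done.

Besides the shell and the picture viewer there is one more tool, called by a JSON object that holds its "method" and its "body", one argument or row to a line. jog_arm: Moves the arm, as the interface text tells. Its arguments: {"type":"object","properties":{"steps":{"type":"array"},"newtons":{"type":"number"}},"required":["steps"]}

```bash
mkdir -p pics; ls; python3 - <<'E'
from rig import arm
import cv2,numpy as np
print(arm.state()); print(arm.tcp_to_tips)
for n in ("scene","top"):
    im,d=arm.camera(n); cv2.imwrite(f"pics/{n}0.png",im[:,:,::-1]); np.save(f"pics/{n}0.npy",d); print(n,arm.camera_params(n))
print(arm.camera_params("wrist"))
E
```

```text
pics
{'time': 0.0, 'qpos': array([ 1.18179919,  0.4119029 , -0.01272759,  1.59706505,  0.00560599,
        1.13429335, -0.08218203]), 'dq': array([ 0.00129615,  0.00084653,  0.00062032, -0.00035546,  0.0001104 ,
       -0.0001612 ,  0.00163416]), 'tau': array([-7.05352104e-04, -6.00625992e+01,  6.81813564e-01, -2.99406838e+01,
        1.37744896e-02,  1.06711590e-02, -4.91651221e-06]), 'tool_pos': array([ 196.99228424, -592.90831215,  403.84229058]), 'tool_rot': array([-7.94793156e-04,  9.87158623e-01,  1.59740995e-01, -1.86936235e-04]), 'force': array([-0.26545781, -0.44800041, -0.4489511 ]), 'moment': array([ 0.02107101, -0.07375957, -0.00654732]), 'gripper_force': 0.0, 'opening': 84.98902721697381}
173.4
scene {'camera_matrix': array([[351.46713104,   0.        , 257.7831402 ],
       [  0.        , 351.46713104, 190.54788658],
       [  0.        ,   0.        ,   1.        ]]), 'rvec': array([ 1.00061559, -2.30467542,  1.18567325]), 'tvec': array([418.07643848, 346.05141931, 689.09017552])}
top {'camera_matrix': array([[418.28350957,   0.        , 257.46993314],
       [  0.        , 418.28350957, 188.07381404],
       [  0.        ,   0.        ,   1.        ]]), 'rvec': array([ 2.15425387, -2.13647789,  0.13479307]), 'tvec': array([ -10.65023907,  579.97391633, 1341.14559016])}
{'camera_matrix': array([[297.31863964,   0.        , 254.17646112],
       [  0.        , 297.31863964, 192.19541372],
       [  0.        ,   0.        ,   1.        ]]), 'T_tool_cam': array([[ 1.75880251e-04, -9.58720332e-01, -2.84350653e-01,
         7.26529273e+01],
       [ 9.99998887e-01, -2.52654529e-04,  1.47038554e-03,
         4.81474249e-01],
       [-1.48153100e-03, -2.84350595e-01,  9.58719221e-01,
         3.12201327e+01],
       [ 0.00000000e+00,  0.00000000e+00,  0.00000000e+00,
         1.00000000e+00]])}
```

View pics/top0.png

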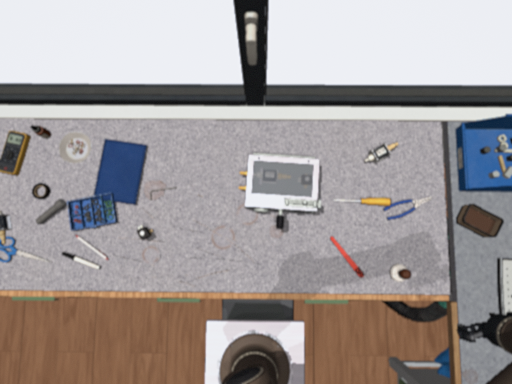

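View pics/scene0.png

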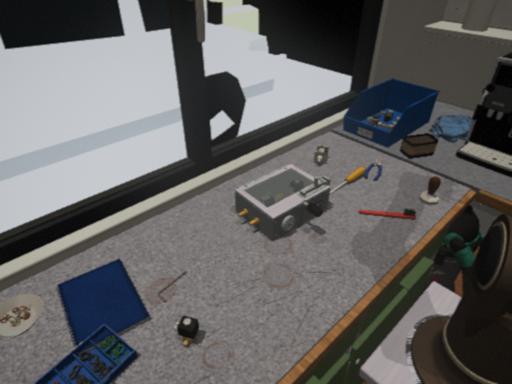

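Top view: the box's white guard spans about cols 247–320, rows 155–212. The knob is at (280,222), the bolt near (300,204), and the screwdriver lies right of the box at row 202. I'll measure the guard and knob next.

```bash
cat > h.py <<'E'
import numpy as np,cv2
from scipy.spatial.transform import Rotation as R
from rig import arm
def ray_plane(name,uv,z):
    p=arm.camera_params(name);Rm=cv2.Rodrigues(p["rvec"])[0];K=p["camera_matrix"]
    d=Rm.T@np.linalg.inv(K)@np.array([uv[0],uv[1],1.]);c=-Rm.T@p["tvec"]
    return c+d*(z-c[2])/d[2]
def toolR(s): q=s["tool_rot"]; return R.from_quat([q[1],q[2],q[3],q[0]])
def wrist_plane(uv,z,s):
    p=arm.camera_params("wrist");K=p["camera_matrix"];T=p["T_tool_cam"]
    a=np.array([(uv[0]-K[0,2]),(uv[1]-K[1,2])])/K[0,0];r=np.hypot(*a)
    d=np.array([*(a/r*np.sin(r)),np.cos(r)]) if r>0 else np.array([0,0,1.])
    Rt=toolR(s).as_matrix();c=s["tool_pos"]+Rt@T[:3,3];d=Rt@T[:3,:3]@d
    return c+d*(z-c[2])/d[2]
E
python3 - <<'E'
from h import *
im=cv2.imread("pics/top0.png")
hsv=cv2.cvtColor(im,cv2.COLOR_BGR2HSV)
m=((hsv[...,2]>190)&(hsv[...,1]<40)).astype(np.uint8)
roi=np.zeros_like(m);roi[145:235,238:330]=m[145:235,238:330]
roi=cv2.morphologyEx(roi,cv2.MORPH_CLOSE,np.ones((3,3)))
c=max(cv2.findContours(roi,0,2)[0],key=cv2.contourArea)
r=cv2.minAreaRect(c);print(r)
b=cv2.boxPoints(r);P=[ray_plane("top",u,85) for u in b];print(np.round(P,1))
print([np.linalg.norm(P[i]-P[i-1]).round() for i in range(4)], np.mean(P,0))
k=np.zeros_like(m);k[214:232,268:292]=(hsv[214:232,268:292,2]<60);
n,l,st,ce=cv2.connectedComponentsWithStats(k);i=1+st[1:,4].argmax();print(st[i],ce[i],ray_plane("top",ce[i],94))
cv2.imwrite("pics/topc.png",cv2.resize(im[140:240,230:340],None,fx=6,fy=6,interpolation=cv2.INTER_CUBIC))
E
```

```text
((283.3633117675781, 184.23196411132812), (75.81989288330078, 57.8625602722168), 3.9451863765716553)
[[ 501.8   37.1   85. ]
 [ 688.7   26.8   85. ]
 [ 673.2 -217.    85. ]
 [ 487.2 -202.1   85. ]]
[np.float64(240.0), np.float64(187.0), np.float64(244.0), np.float64(187.0)] [587.71085037 -88.80550815  85.        ]
[277 216   7  13  78] [279.87179487 221.69230769] [466.76727186 -77.64689469  94.        ]
```

View pics/topc.png

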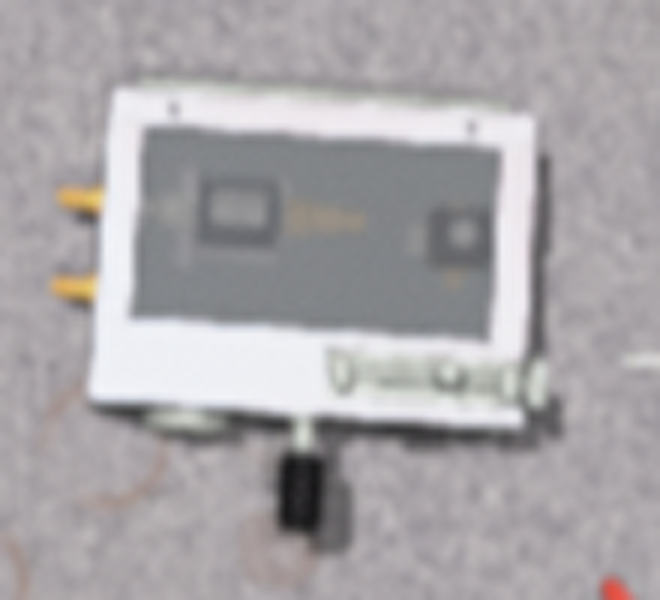

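The crop shows the guard nearly square to the world axes, the knob at crop (300,490), the pin top near (450,375) and the keeper near (540,380). The measured sizes agree with those given (187 mm deep, about 240 mm wide including the keeper), and the yaw is about -4°. I'll move the wrist above the box for a closer look.

{"method": "jog_arm", "body": {
  "steps": [
    [36, -29, 0, 0, 0, 0, 1],
    [36, -29, 0, 0, 0, 0, 1],
    [36, -29, 0, 0, 0, 0, 1],
    [36, -29, 0, 0, 0, 0, 1],
    [36, -29, 0, 0, 0, 0, 1],
    [36, -29, 0, 0, 0, 0, 1],
    [36, -29, 0, 0, 0, 0, 1],
    [36, -29, 0, 0, 0, 0, 1],
    [36, -29, 0, 0, 0, 0, 1],
    [36, -29, 0, 0, 0, 0, 1]
  ]
}}

```text
time: 1.1
tool_pos: [447.8, -202.7, 404.6]
tool_rot: [0.0, 0.987, 0.16, -0.0]
force: [0.2, 0.0, -0.2]
opening: 85.2
gripper_force: 0.0
```

{"method": "jog_arm", "body": {
  "steps": [
    [36, -29, 0, 0, 0, 0, 1],
    [36, -29, 0, 0, 0, 0, 1],
    [0, 0, 0, 0, 0, 7.5, 1],
    [0, 0, 0, 0, 0, 7.5, 1],
    [0, 0, 0, 0, 0, 7.5, 1],
    [0, 0, 0, 0, 0, 0, 1],
    [0, 0, 0, 0, 0, 0, 1]
  ]
}}

```text
time: 1.8
tool_pos: [497.2, -126.6, 404.5]
tool_rot: [-0.0, 0.999, -0.034, -0.0]
force: [0.2, 0.4, -0.4]
opening: 85.6
gripper_force: 0.0
```

```bash
python3 - <<'E'
from h import *
s=arm.state(); im,d=arm.camera("wrist")
np.savez("pics/w1.npz",pos=s["tool_pos"],rot=s["tool_rot"],d=d)
cv2.imwrite("pics/w1.png",im[:,:,::-1])
cv2.imwrite("pics/w1b.png",cv2.resize(im[:,:,::-1],(800,600),interpolation=cv2.INTER_CUBIC))
print(s["time"],s["tool_pos"],toolR(s).as_matrix().round(3))
E
```

```text
1.8 [ 497.21426096 -126.57365049  404.48831804] [[ 0.998 -0.068 -0.   ]
 [-0.068 -0.998  0.   ]
 [-0.     0.    -1.   ]]
```

View pics/w1b.png

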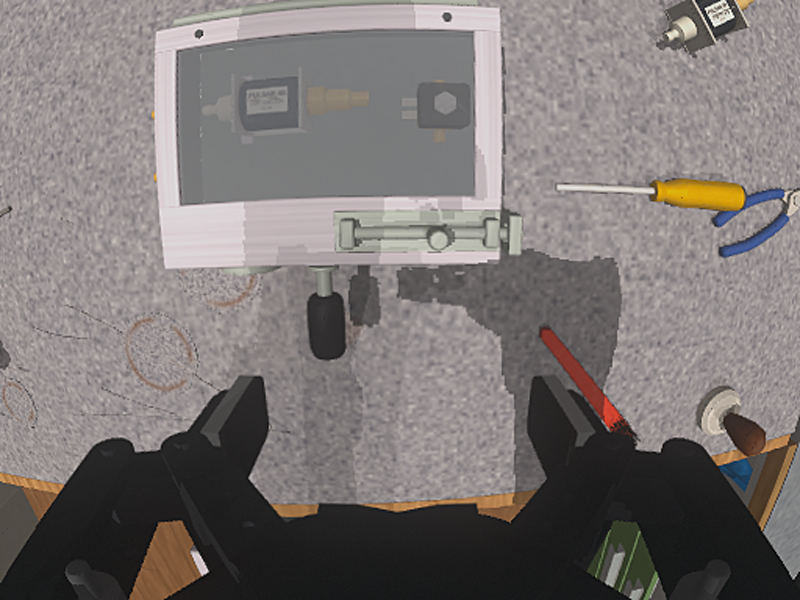

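The wrist view (800 px wide) shows the pin top at (440,234), knob centre at (326,326), guard front corners at (167,267) and (500,262), and the keeper at (515,233). The bolt is shut.

```bash
python3 - <<'E'
from h import *
z=np.load("pics/w1.npz");s=dict(tool_pos=z["pos"],tool_rot=z["rot"]);d=z["d"]
f=lambda u,v,h:wrist_plane((u/1.5625,v/1.5625),h,s).round(1)
pin=f(438,232,125);kn=f(326,326,92);fl=f(167,267,85);fr=f(500,262,85);ks=f(323,270,86)
print("pin",pin,"knob",kn,"fl",fl,"fr",fr,"stem",ks,"w",np.linalg.norm(fl-fr))
print("hl",f(199,34,85),"hr",f(447,17,85), "keeper",f(515,222,104),f(515,250,104), "guides",f(347,233,100),f(491,231,100))
im=cv2.imread("pics/w1.png");g=cv2.cvtColor(im,cv2.COLOR_BGR2GRAY)
m=np.zeros_like(g);m[187:232,190:225]=g[187:232,190:225]<45
n,l,st,ce=cv2.connectedComponentsWithStats(m);i=1+st[1:,4].argmax();c=ce[i]*1.5625;print(st[i],c,f(*c,92))
# depth check: planar depth -> heights
p=arm.camera_params("wrist");T=p["T_tool_cam"];K=p["camera_matrix"];Rt=toolR(s).as_matrix()
for u,v in((438,232),(326,326),(300,235)):
    a=(np.array([u,v])/1.5625-K[:2,2])/K[0,0];r=np.hypot(*a);ray=np.array([*(a/r*np.tan(r)),1.])
    dd=d[int(v/1.5625),int(u/1.5625)];print((s["tool_pos"]+Rt@(T[:3,:3]@(ray*dd)+T[:3,3])).round(1))
E
```

```text
pin [ 533.2 -151.8  125. ] knob [472.5 -79.4  92. ] fl [519.3  30.5  85. ] fr [ 505.7 -194.2   85. ] stem [508.2 -80.6  86. ] w 225.1111947460632
hl [673.7 -10.   85. ] hr [ 664.3 -169.5   85. ] keeper [ 533.8 -199.9  104. ] [ 516.8 -199.6  104. ] guides [532.6 -99.8 100. ] [ 528.4 -185.8  100. ]
[197 187  24  43 159] [332.24253145 335.53459119] [465.6 -82.8  92. ]
[ 532.9 -151.9  123.2]
[472.5 -79.5  92.1]
[531.7 -67.7  83.8]
```

{"method": "jog_arm", "body": {
  "steps": [
    [19, 11, 0, 0, 0, 0, -0.2],
    [18.5, 11.5, 0, 0, 0, 0, -0.2],
    [0, 0, 20, 0, 0, 0, -0.2],
    [0, 0, 20, 0, 0, 0, -0.2],
    [0, 0, 15, 0, 0, 0, -0.2],
    [0, 0, 0, 0, 0, 0, -0.2]
  ],
  "newtons": 30
}}

```text
time: 2.45
tool_pos: [532.3, -151.9, 347.6]
tool_rot: [-0.0, 0.999, -0.035, -0.002]
force: [-0.0, -0.1, -0.4]
opening: 34.2
gripper_force: 0.0
```

```bash
python3 - <<'E'
from h import *
s=arm.state(); im,d=arm.camera("wrist")
np.savez("pics/w2.npz",pos=s["tool_pos"],rot=s["tool_rot"],d=d)
cv2.imwrite("pics/w2.png",im[:,:,::-1])
cv2.imwrite("pics/w2b.png",cv2.resize(im[:,:,::-1],(800,600),interpolation=cv2.INTER_CUBIC))
print(s["time"],s["tool_pos"],s["opening"])
E
```

```text
2.45 [ 532.30583352 -151.88295845  347.57463858] 34.16465772685917
```

View pics/w2b.png

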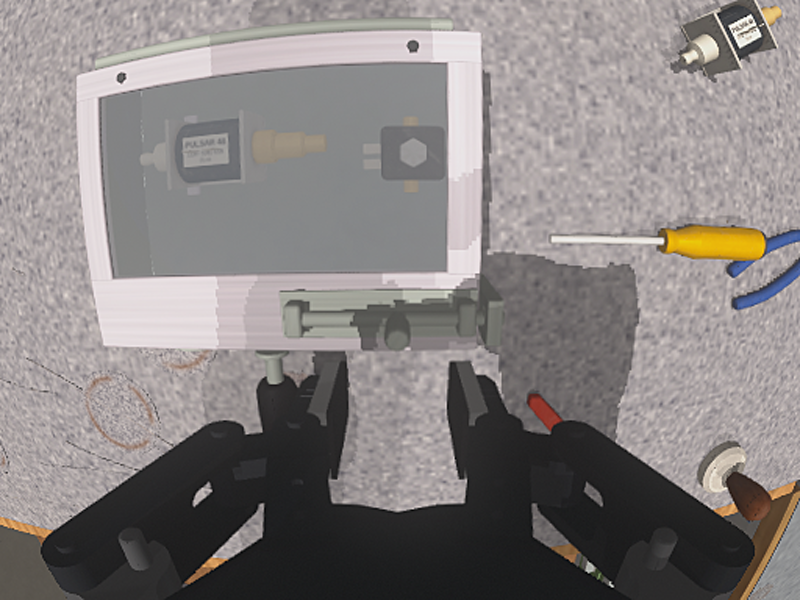

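The pin top at (399,331) sits on the camera's centre column, midway between the fingers. I'll descend and pinch it.

{"method": "jog_arm", "body": {
  "steps": [
    [1, 0, 20, 0, 0, 0, -0.2],
    [0, 0, 20, 0, 0, 0, -0.2],
    [0, 0, 18, 0, 0, 0, -0.2],
    [0, 0, 10, 0, 0, 0, -0.2],
    [0, 0, 0, 0, 0, 0, -0.2],
    [0, 0, 0, 0, 0, 0, -1],
    [0, 0, 0, 0, 0, 0, -1],
    [0, 0, 0, 0, 0, 0, -1],
    [0, 0, 0, 0, 0, 0, -1],
    [0, 0, 0, 0, 0, 0, -1]
  ],
  "newtons": 30
}}

```text
time: 3.5
tool_pos: [534.5, -151.9, 282.4]
tool_rot: [0.0, 0.999, -0.036, 0.001]
force: [1.2, -0.3, 3.8]
opening: 10.6
gripper_force: 29.9
```

{"method": "jog_arm", "body": {
  "steps": [
    [0, -4, 0, 0, 0, 0, -1],
    [0, -4, 0, 0, 0, 0, -1],
    [0, -4, 0, 0, 0, 0, -1],
    [0, -4, 0, 0, 0, 0, -1],
    [0, -4, 0, 0, 0, 0, -1],
    [0, -3, 0, 0, 0, 0, -1],
    [0, -2, 0, 0, 0, 0, -1],
    [0, 0, 0, 0, 0, 0, -1],
    [0, 0, 0, 0, 0, 0, -1]
  ]
}}

```text
time: 4.4
tool_pos: [535.8, -129.7, 282.3]
tool_rot: [0.002, 0.999, -0.037, 0.001]
force: [-0.2, -9.2, 5.8]
opening: 10.0
gripper_force: 30.2
```

{"method": "jog_arm", "body": {
  "steps": [
    [0, -2, 0, 0, 0, 0, -1],
    [0, -2, 0, 0, 0, 0, -1],
    [0, 0, 0, 0, 0, 0, -1],
    [0, 0, 0, 0, 0, 0, -1]
  ]
}}

```text
time: 4.8
tool_pos: [535.8, -128.7, 282.3]
tool_rot: [0.004, 0.999, -0.038, 0.001]
force: [0.5, -19.6, 4.4]
opening: 10.3
gripper_force: 30.3
```

{"method": "jog_arm", "body": {
  "steps": [
    [0, 4, 0, 0, 0, 0, -0.2],
    [0, 1, 0, 0, 0, 0, -0.2],
    [0, 0, 0, 0, 0, 0, -0.2],
    [0, 0, 0, 0, 0, 0, -0.2],
    [0, 0, -20, 0, 0, 0, -0.2],
    [0, 0, -30, 0, 0, 0, -0.2],
    [0, 0, -30, 0, 0, 0, 0.4],
    [-35, -25, 0, 0, 0, 0, 0.4],
    [-35, -25, 0, 0, 0, 0, 0.4],
    [0, 0, 0, 0, 0, 0, 0.4]
  ]
}}

```text
time: 5.8
tool_pos: [466.1, -69.2, 361.5]
tool_rot: [-0.0, 0.999, -0.033, -0.002]
force: [0.4, -0.4, 0.2]
opening: 59.6
gripper_force: 0.0
```

```bash
python3 - <<'E'
from h import *
s=arm.state(); im,d=arm.camera("wrist")
np.savez("pics/w3.npz",pos=s["tool_pos"],rot=s["tool_rot"],d=d)
cv2.imwrite("pics/w3b.png",cv2.resize(im[:,:,::-1],(800,600),interpolation=cv2.INTER_CUBIC))
print(s["time"],s["tool_pos"],s["tool_rot"],s["opening"])
E
```

```text
5.8 [466.11404745 -69.24581921 361.4952415 ] [-3.28677585e-04  9.99438719e-01 -3.34642484e-02 -1.51081486e-03] 59.617242156367624
```

View pics/w3b.png

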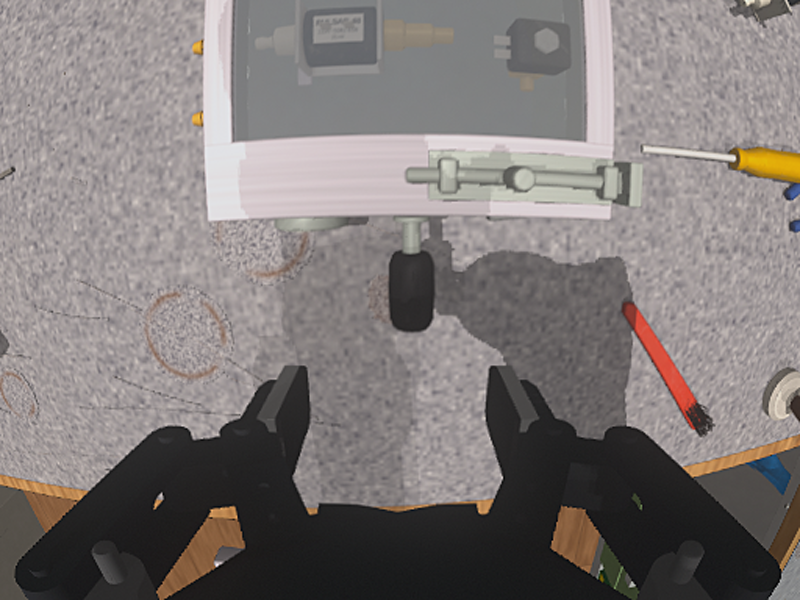

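The pin top is now at (518,178), well along towards the left guide at 449, and the right guide is at 611. The knob centre is at (411,290).

```bash
python3 - <<'E'
from h import *
z=np.load("pics/w3.npz");s=dict(tool_pos=z["pos"],tool_rot=z["rot"])
f=lambda u,v,h:wrist_plane((u/1.5625,v/1.5625),h,s).round(1)
print("pin",f(518,177,125),"guides",f(449,170,100),f(611,180,100),"knob",f(411,290,92),"front/back",f(411,330,85),f(411,252,85),"stem",f(412,220,85))
E
```

```text
pin [ 531.1 -128.1  125. ] guides [534.8 -99.8 100. ] [ 528.3 -186.7  100. ] knob [472.8 -77.6  92. ] front/back [447.5 -76.3  85. ] [491.9 -78.9  85. ] stem [509.2 -80.5  85. ]
```

Drawn about 24 mm: 29 mm from the left guide and 59 mm from the right, so it's at its stop. The knob is at (470,-78), and its measured length of 44 mm matches.

{"method": "jog_arm", "body": {
  "steps": [
    [4.5, 8, 0, 0, 0, 0, 0.4],
    [0, 0, 30, 0, 0, 0, 0.4],
    [0, 0, 30, 0, 0, 0, 0.4],
    [0, 0, 30, 0, 0, 0, 0.4],
    [0, 0, 25, 0, 0, 0, 0.4],
    [0, 0, 10, 0, 0, 0, 0.4],
    [0, 0, 0, 0, 0, 0, 0.4],
    [0, 0, 0, 0, 0, 0, -1],
    [0, 0, 0, 0, 0, 0, -1],
    [0, 0, 0, 0, 0, 0, -1]
  ],
  "newtons": 40
}}

```text
time: 6.85
tool_pos: [474.5, -77.8, 238.1]
tool_rot: [-0.002, 0.999, -0.034, 0.001]
force: [-0.4, 16.4, 2.3]
opening: 24.3
gripper_force: 39.3
```

{"method": "jog_arm", "body": {
  "steps": [
    [0, 0, 0, 0, 0, 0, -1],
    [0, 0, 0, 0, 0, 0, -1],
    [0, 0, 0, 0, 0, 0, -1]
  ]
}}

```text
time: 7.15
tool_pos: [474.4, -77.8, 238.2]
tool_rot: [-0.002, 0.999, -0.034, 0.002]
force: [-0.2, 14.0, 1.5]
opening: 24.1
gripper_force: 39.1
```

{"method": "jog_arm", "body": {
  "steps": [
    [0, -2, 0, 0, 0, 0, -1],
    [0.3, 0, -11, 0, 0, 0, -1],
    [0.9, 0, -11, 0, 0, 0, -1],
    [1.4, 0, -10.9, 0, 0, 0, -1],
    [2, 0, -10.8, 0, 0, 0, -1],
    [0, 0, 0, 0, 0, 0, -1]
  ]
}}

```text
time: 7.75
tool_pos: [478.9, -77.6, 282.4]
tool_rot: [-0.001, 0.999, -0.035, 0.001]
force: [1.9, 8.9, -4.6]
opening: 24.5
gripper_force: 39.5
```

{"method": "jog_arm", "body": {
  "steps": [
    [2.6, 0, -10.7, 0, 0, 0, -1],
    [3.1, 0, -10.5, 0, 0, 0, -1],
    [3.7, 0, -10.4, 0, 0, 0, -1],
    [4.2, 0, -10.2, 0, 0, 0, -1],
    [4.7, 0, -9.9, 0, 0, 0, -1],
    [5.2, 0, -9.7, 0, 0, 0, -1],
    [5.7, 0, -9.4, 0, 0, 0, -1],
    [6.2, 0, -9.1, 0, 0, 0, -1],
    [0, 0, 0, 0, 0, 0, -1]
  ]
}}

```text
time: 8.65
tool_pos: [513.8, -79.9, 362.0]
tool_rot: [-0.001, 0.999, -0.035, 0.001]
force: [-0.7, 8.8, -4.8]
opening: 23.9
gripper_force: 39.9
```

{"method": "jog_arm", "body": {
  "steps": [
    [6.7, 0, -8.7, 0, 0, 0, -1],
    [7.1, 0, -8.4, 0, 0, 0, -1],
    [7.6, 0, -8, 0, 0, 0, -1],
    [8, 0, -7.6, 0, 0, 0, -1],
    [8.4, 0, -7.1, 0, 0, 0, -1],
    [8.7, 0, -6.7, 0, 0, 0, -1],
    [9.1, 0, -6.2, 0, 0, 0, -1],
    [9.4, 0, -5.7, 0, 0, 0, -1],
    [0, 0, 0, 0, 0, 0, -1],
    [0, 0, 0, 0, 0, 0, -1]
  ]
}}

```text
time: 9.65
tool_pos: [577.7, -83.8, 420.3]
tool_rot: [-0.002, 0.999, -0.034, -0.001]
force: [-6.6, 9.2, 3.4]
opening: 24.0
gripper_force: 42.8
```

```bash
python3 - <<'E'
from h import *
s=arm.state(); im,d=arm.camera("wrist"); im2,d2=arm.camera("scene")
a=cv2.resize(im,(400,300));b=cv2.resize(im2[110:250,200:400],(400,280));b=cv2.copyMakeBorder(b,0,20,0,0,0)
cv2.imwrite("pics/w4.png",cv2.resize(np.hstack([a,b]),(800,300))[:,:,::-1])
# points: grasp point, and angle from hinge
g=s["tool_pos"]+toolR(s).apply([0,0,155]);ax=np.array([np.cos(np.radians(3.6)),-np.sin(np.radians(3.6))])
kn=np.array([470,-77.8]);h=kn+212*ax;u=(g[:2]-h)@ax;print(s["time"],g,h,u,np.hypot(u,g[2]-81),np.degrees(np.arctan2(g[2]-81,-u)),s["force"],s["gripper_force"])
E
```

```text
9.65 [577.56011749 -83.22413905 265.2861437 ] [681.58166643 -91.11159014] -104.31154331923214 211.7599604037525 60.488823608434835 [-6.55720899  9.16477405  3.36630596] 42.800123125275604
```

View pics/w4.png

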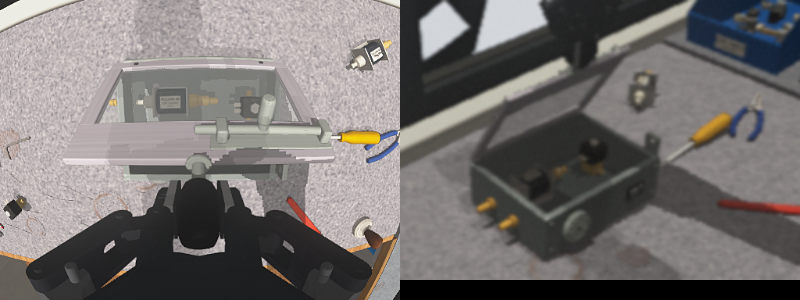

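The wrist view shows the knob gripped at (200,205) and the pin at (268,115), still drawn. The scene view shows the guard standing open. The geometry gives 60.5°, so I'll check it by fitting a plane to the depth image and then hand in.

```bash
python3 - <<'E'
from h import *
arm.state(); s=arm.state(); im,d=arm.camera("wrist")
p=arm.camera_params("wrist");T=p["T_tool_cam"];K=p["camera_matrix"];Rt=toolR(s).as_matrix()
P=[]
for x in range(95,186,5):
    for y in range(130,156,4):
        u,v=int(x*1.28),int(y*1.28)
        a=(np.array([u,v])-K[:2,2])/K[0,0];r=np.hypot(*a)
        if d[v,u]>0:P.append(s["tool_pos"]+Rt@(T[:3,:3]@(np.array([*(a/r*np.tan(r)),1.])*d[v,u])+T[:3,3]))
P=np.array(P);c=np.median(P,0);
n=np.linalg.svd(P-P.mean(0))[2][2];res=np.abs((P-P.mean(0))@n).max()
ang=np.degrees(np.arccos(abs(n[2])));print(len(P),P.mean(0),n,res,"angle",ang)
if res<4 and 56.5<ang<63.5: print(arm.finish_job())
E
```

```text
131 [608.33518677 -37.5989165  211.69782299] [ 0.8544718  -0.05024881  0.51706189] 1.5243637851565137 angle 58.86462560087443
the job is handed in; nothing more can be done
None
```

The job is handed in: the bolt is drawn back about 24 mm, and the knob is still gripped with the guard at about 60° (60.5° from the knob position, 58.9° from the depth image); the arm never went near the screwdriver, spare valve or hex key.

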